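# Hold the spring jaw of a tablet cradle open at the width mark

### The job

Get the tablet charging cradle ready to take the tablet: press the green power key fully down and let it come up, then do the same with the blue release key, and never press the red lock key. Then pull the spring-loaded clamp jaw out by its upright metal grip until the white line on the jaw points at the orange width mark, inside the mark's width, and finish still holding the jaw there with the gripper, because it springs shut when let go. Leave the tablet, the two remotes and the bowl where they lie.

Things in the scene. Friction and masses are not known exactly. Their poses are not given: they have to be found in the camera images.
- dock: grey tablet charging cradle, fixed to the table; base 300 x 190 mm, 22 mm high; origin at the centre of its underside, x from the jaw towards the fixed black rear fence (at x = 97 to 130 mm, top 53 mm above the table), y to the left, z up. Its +y side carries a control strip 180 x 56 x 22 mm, centred at x -60, y 125 mm, with three keys 52 mm apart in changing order. Heading within 0.35 rad
- jaw: black clamp jaw bar, 20 x 130 x 24 mm (x, y, z), white line along the middle of its top; origin at the centre of its underside, 24 mm above the table, axes as the cradle's. Slides along the cradle's -x by 0 to 80 mm; a spring pulls it shut with 3.6 N plus 0.09 N per mm of pull. It is free to move even before the keys are pressed, but must be shut while they are
- jaw_grip (a point): point on the jaw's upright aluminium grip, 24 mm below its top end. The grip is a plate 16 mm thick along the cradle's x, 28 mm wide along y, its top 90 mm above the table, its centre 48 mm in front (-x) of the jaw bar's centre. A low neck (top 34 mm above the table) joins it to the bar (top 48 mm); otherwise there is free room round it
- jaw_pointer (a point): end of the white line on the jaw's top nearest the orange mark, 48 mm above the table: this is the pointer
- mark: orange width mark, a block 14 x 22 x 26 mm (x, y, z) fixed on the cradle's -y edge beside the jaw's path, its top level with the jaw's; origin at the centre of its underside, axes as the cradle's. It stands 30 to 65 mm in front (-x) of the shut jaw's white line. The line points at its middle when the pointer's x in this frame is 0, and is inside its width within 7 mm either way
- key_green_top (a point): centre of the top face of the round green power key: 28 mm across, in a black collar 44 mm across and 12 mm high on the cradle's control strip; the key's top is 44 mm above the table when up
- key_blue_top (a point): centre of the top face of the round blue release key: 28 mm across, in a black collar 44 mm across and 12 mm high on the cradle's control strip; the key's top is 44 mm above the table when up
- key_red_top (a point): centre of the top face of the round red lock key: 28 mm across, in a black collar 44 mm across and 12 mm high on the cradle's control strip; the key's top is 44 mm above the table when up
- key_green (a joint): travel of that key in m: 0 up, 0.006 fully down; a spring lifts it again (1.5 N at first, 5 N fully down)
- key_blue (a joint): travel of that key in m: 0 up, 0.006 fully down; a spring lifts it again (1.5 N at first, 5 N fully down)
- key_red (a joint): travel of that key in m: 0 up, 0.006 fully down; a spring lifts it again (1.5 N at first, 5 N fully down)
- tablet: tablet in a blue case lying flat, 245 x 175 x 12 mm, to the right (-y) of the cradle; origin at the centre of its underside. Leave it
- remote_dark: black remote control, 165 x 44 x 18 mm, left (+y) of the control strip; origin at the centre of its underside. Leave it
- remote_pale: white remote control, 165 x 44 x 18 mm, farther left; origin at the centre of its underside. Leave it
- bowl: small copper bowl, 100 mm across, 45 mm high, on the left (+y) of the cradle, beyond the remotes; origin at the centre of its underside. Leave it

How it is judged:
By the outcome, as a careful person would: the job done as asked, in the order asked, and still so for the second after the job is handed in, while the arm keeps its last pose, push and grip.
It also fails if it takes over 46 s, if anything falls off the work surface, if the arm or the gripper's body presses on something with over 40 N, if the wrist force passes 120 N, or if a joint passes its speed limit or range.

### The arm

A 6-joint arm with a two-finger parallel gripper is mounted at the origin on the work surface. World frame = base frame: x ahead of the robot, y to its left, z up, the work surface at z = 0. Lengths are in mm, angles in degrees, forces in N, time in s.
With the tool pointing down it reaches from about 350 to 850 mm from the base axis. Payload 8.1 kg.
Tool frame: the origin (TCP) lies at the very end of the fingers, on their centre line; the grasp point (between the pads) lies 19 mm behind it; z points along the fingers, y is the direction in which the jaws open and shut (so a half turn about z gives the same grasp; the last joint's range is limited). The gripper opens to 85 mm and grips with 20 to 120 N. Pads are 22 mm wide; open, the fingers measure 114 mm over their backs; the gripper's body (76 mm by 85 mm) begins 54 mm behind the grasp point. The pads swing forward as they close: fully open they stand 13 mm farther back than shut.
Start: joints at [66.727, 7.471, 85.268, -0, 87.261, -4.893], TCP at [189.174, 569.402, 231.292] pointing down, gripper open.
Joint ranges: [-169.43, 169.43], [-51.17, 129.36], [1.28, 143.12], [-76.62, 256.62], [0, 156.53], [-152.29, 152.29]. Speed limits (degrees/s): [136.94, 136.94, 159.86, 180, 180, 180].

### API

Orientations are given as [roll, pitch, yaw] about the fixed x, y, z axes, in that order (R = Rz(yaw) Ry(pitch) Rx(roll)).
In Python, from bench import r gives the robot as it stands.
- The arm moves only by the shell command python3 -m crank 'ROWS' [OPENING] [FORCE]. ROWS is JSON, a list that holds one entry, the list of rows, each a list of 6 numbers: the shift along the tool's x, y, z in m, then the turn, a rotation vector about the tool's x, y, z in rad. A call has 1 to 10 rows; each row is the pose to reach, as a shift and turn from the pose measured when the call began, along the tool's axes at that moment; what a row does not reach only later rows make up. A row lasts 1/8 s, in which the tool goes at most 62.5 mm and 10.7 degrees, less where a joint would pass 70% of its speed; a pose out of reach is approached as far as the arm can. A call with a gripper value outside its range is refused whole. OPENING is the closure, from 0 (fully open) to 1 (shut), set as the call begins (- or left out, the last holds). The fingers move at their own pace and stop on an object; FORCE is the grip in N (left out, the last holds). Time passes only in rows, so rows that repeat a pose let the fingers close. It gives the time, the measured TCP pose, the force and the opening at its end, in the units of the state.
- r.sense(): the state, without advancing time (a new reading comes with each control period).
- r.snapshot(name): name is "side" or "top"; returns (picture, depth): 420x560x3 uint8, blue, green, red; 420x560 float32, mm along the optical axis (not along the pixel's ray), 0 where there is no reading.
- r.get_calibration(name): a dict with "mtx" (3x3 intrinsics, pixels), "cam_to_world" (4x4, takes a point from camera to world coordinates). Camera axes: x right, y down, z forward; pixel columns grow to the right and rows downward; lengths in mm; the calibration is good to about 2 mm. A picture is of the moment at which its call begins. get_calibration takes no time and is no camera call.
- r.hand_in(): hands the job in, once; it reports no verdict.
Trained networks look in the newest picture that a camera, given by its name, has taken for a name from the list of things; names that differ only in an ending like _2 or _b are one class to them, and where a whole thing is asked for, a point or a joint stands for the part that bears it (a point fixed in the world has none). Each returns a list of dicts, best first, with "conf" (0 to 1); they miss things now and then, are a little off and sometimes report something else, mostly with a low value. They report only what shows in the picture. A call takes as long as a camera call.
- r.look_for(thing, camera): "extent" ([left, top, right, bottom] in pixels, round what is visible of it).
- r.landmark_of(thing, camera): "pixel" ([column, row] in pixels: a listed point, or the origin of a listed thing).
The state is a dict: "time": time; "joint_pos": joint angles; "qd": joint speeds; "joint_efforts": joint torques, N m; "tool_pos": TCP position; "tcp_rot": TCP orientation; "ft_force": force on the tool from outside, world axes, zero at the start; "wrist_torque": the same for the moment, N m; "finger_gap": finger opening in mm.
Only numpy, scipy, OpenCV 4.12 (cv2) and the standard library are available. Lean on these libraries where they do the work, as an engineer would, in place of code of your own. Each camera call takes 0.05 s, during which the arm holds its last target.

## Working session

There is one attempt and no reset: what is moved stays moved. The work goes in short steps, Python scripts to look and compute and a shell command to move; the robot and the scene stay as the last step left them, time stands still between calls to the robot, and variables do not carry over. Pictures are saved under pics/ and viewed, and the job is handed in when it is done.

```bash
ls; mkdir -p pics
python3 - <<'E'
from bench import r
import cv2,json
s=r.sense(); print(s)
for c in("top","side"):
    im,d=r.snapshot(c); cv2.imwrite(f"pics/{c}0.png",im)
    k=r.get_calibration(c); print(c,k)
    for t in("jaw_grip","jaw_pointer","mark","key_green_top","key_blue_top","key_red_top","dock"):
        print(t,[(x["pixel"],round(x["conf"],2)) for x in r.landmark_of(t,c)[:2]])
E
```

```text
pics
{'time': 0.0, 'joint_pos': array([ 6.67257038e+01,  7.51457177e+00,  8.53297270e+01, -7.53677213e-04,
        8.72624727e+01, -4.89422357e+00]), 'qd': array([-0.0203311 ,  0.02188659,  0.08032574,  0.01526668,  0.06889207,
       -0.03384442]), 'joint_efforts': array([ 6.95152157e-04, -5.69392741e+01, -5.00551128e+01, -1.33767917e-04,
        1.46391938e-02, -1.87693496e-05]), 'tool_pos': array([188.96510536, 568.87881142, 230.24574438]), 'tcp_rot': array([-1.79893554e+02, -8.35935617e-03,  1.61619956e+02]), 'ft_force': array([ 0.30263032, -0.93568724,  0.47486522]), 'wrist_torque': array([0.02378572, 0.0129386 , 0.01687995]), 'finger_gap': 85.26698693192249}
top {'mtx': array([[524.69727855,   0.        , 285.27883093],
       [  0.        , 524.69727855, 205.24109974],
       [  0.        ,   0.        ,   1.        ]]), 'cam_to_world': array([[-8.41656126e-03, -9.79314908e-01,  2.02166943e-01,
         3.26330290e+02],
       [-9.99957416e-01,  9.00801160e-03,  2.00565532e-03,
         3.13409540e+01],
       [-3.78529032e-03, -2.02141453e-01, -9.79349021e-01,
         1.3572
[... 508 characters left out ...]
1957, 216.29086239],
       [  0.        ,   0.        ,   1.        ]]), 'cam_to_world': array([[ 9.17025776e-01, -2.81373689e-01,  2.82652743e-01,
         3.17529015e+02],
       [-3.98735266e-01, -6.62089924e-01,  6.34544814e-01,
        -5.73697585e+02],
       [ 8.59731759e-03, -6.94597567e-01, -7.19347139e-01,
         7.85444306e+02],
       [ 0.00000000e+00,  0.00000000e+00,  0.00000000e+00,
         1.00000000e+00]])}
jaw_grip [([307.6, 288.6], 0.91)]
jaw_pointer [([350.0, 311.0], 0.75)]
mark [([337.4, 342.3], 0.47), ([309.3, 287.0], 0.35)]
key_green_top [([283.9, 251.4], 0.66)]
key_blue_top [([268.0, 256.5], 0.42)]
key_red_top [([246.5, 272.1], 0.44)]
dock [([330.3, 300.0], 0.63)]
```

View pics/top0.png

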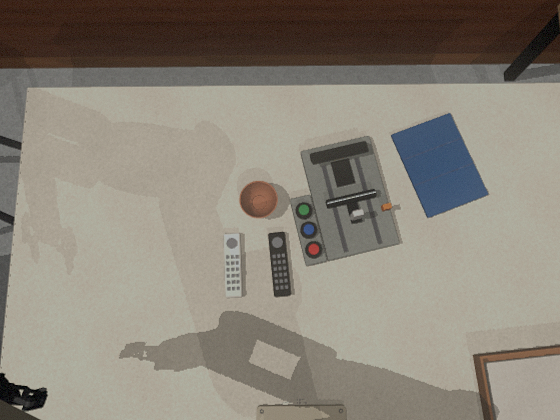

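View pics/side0.png

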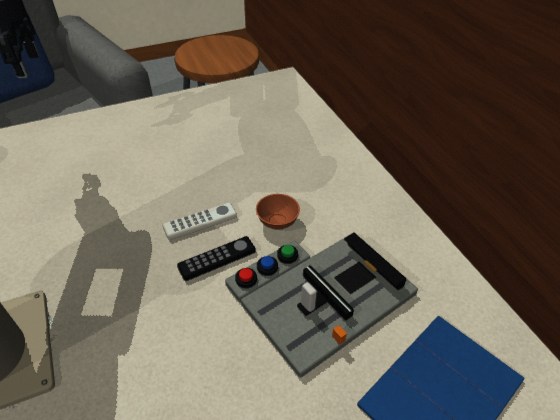

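Run:
```python
import cv2
im=cv2.imread("pics/top0.png"); c=im[135:285,255:425]; cv2.imwrite("pics/top0z.png",cv2.resize(c,None,fx=4,fy=4,interpolation=cv2.INTER_CUBIC)[:600,:800])
im=cv2.imread("pics/side0.png"); c=im[225:375,220:420]; cv2.imwrite("pics/side0z.png",cv2.resize(c,None,fx=4,fy=4,interpolation=cv2.INTER_CUBIC))
```

```text
(no output)
```

View pics/top0z.png

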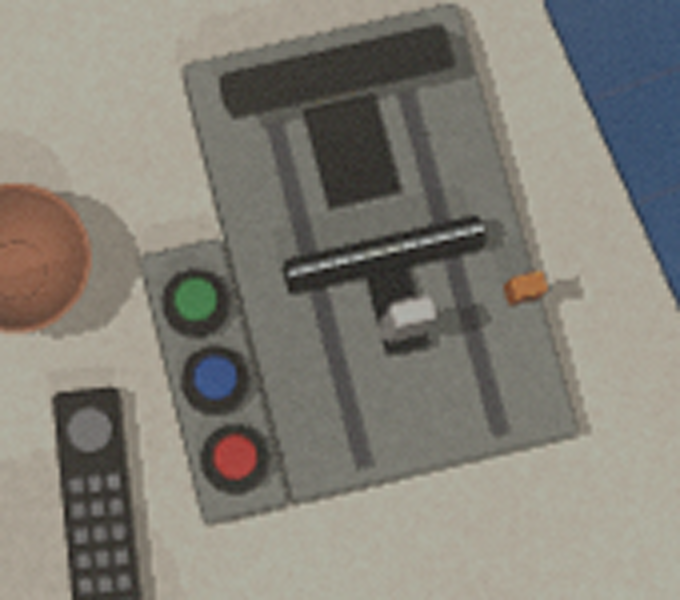

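View pics/side0z.png

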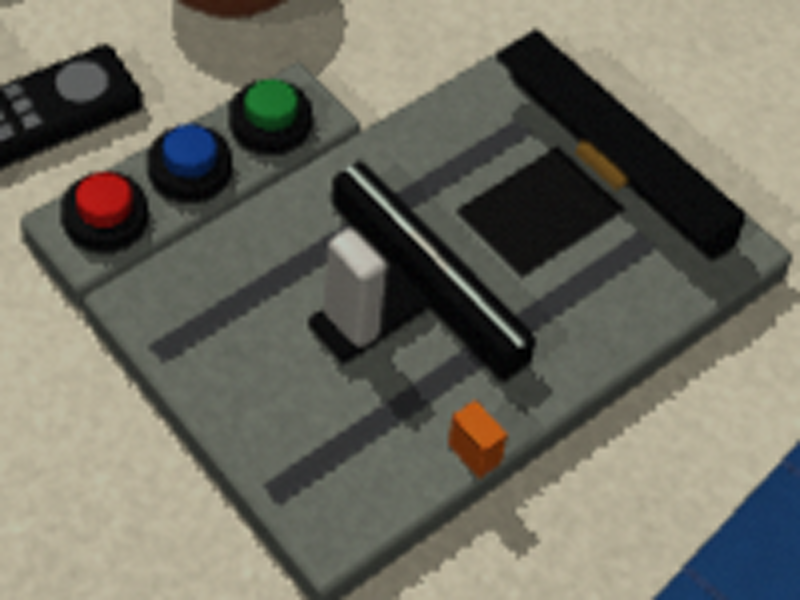

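The top view shows the green key at about (304,210), blue (309,229) and red (314,249). The grip top is at (358,212), the white line's near end at (376,192) and the mark at (387,207). The network's key pixels are off by several px, so I'll measure by colour and plane intersection.

```bash
cat > h.py <<'E'
import numpy as np, cv2
from bench import r
def plane(c,uv,z):
    k=r.get_calibration(c); T=k["cam_to_world"]; d=T[:3,:3]@np.linalg.solve(k["mtx"],[uv[0],uv[1],1.])
    return T[:3,3]+d*(z-T[2,3])/d[2]
def tri(a,b):
    A=[];y=[]
    for c,uv in(("top",a),("side",b)):
        k=r.get_calibration(c); T=k["cam_to_world"]; d=T[:3,:3]@np.linalg.solve(k["mtx"],[uv[0],uv[1],1.]); d/=np.linalg.norm(d)
        P=np.eye(3)-np.outer(d,d); A.append(P); y.append(P@T[:3,3])
    return np.linalg.lstsq(np.vstack(A),np.hstack(y),rcond=None)[0]
def cen(im,box,lo,hi,minV=0):
    x0,y0,x1,y1=box; h=cv2.cvtColor(im[y0:y1,x0:x1],cv2.COLOR_BGR2HSV)
    m=cv2.inRange(h,np.array(lo),np.array(hi)); n,l,s,c=cv2.connectedComponentsWithStats(m)
    if n<2: return None
    i=1+np.argmax(s[1:,4]); return c[i]+[x0,y0],s[i,4]
E
python3 - <<'E'
from h import *
np.set_printoptions(precision=1,suppress=True)
t=cv2.imread("pics/top0.png"); s=cv2.imread("pics/side0.png")
for n,lo,hi in(("green",(45,90,50),(85,255,255)),("blue",(100,110,60),(125,255,255)),("red",(0,130,90),(8,255,255)),):
    a=cen(t,(290,195,335,265),lo,hi); b=cen(s,(230,235,305,295),lo,hi)
    print(n,a,b, plane("top",a[0],44),plane("side",b[0],42),tri(a[0],b[0]))
b=(380,200,395,212); a=cen(t,(375,200,400,215),(5,150,100),(20,255,255)); print("mark",a,plane("top",a[0],48))
a=cen(s,(325,320,352,345),(5,170,190),(20,255,255)); print("mark side bright",a,plane("side",a[0],48))
for n,u,v in(("lineL",(327.5,203.5),(308,266.5)),("lineR",(376,192.5),(351,311)),("grip",(358,212.5),(309.5,288))):
    z=90 if n=="grip" else 48
    print(n,plane("top",u,z),plane("side",v,z),tri(u,v))
E
```

```text
green (array([303.5, 209.5]), np.int32(84)) (array([287.1, 250.2]), np.int32(126)) [585.9 -12.4  44. ] [585.  -13.3  42. ] [586.  -12.4  40.7]
blue (array([308.4, 229. ]), np.int32(84)) (array([266.8, 261.9]), np.int32(132)) [535.4 -24.1  44. ] [534.8 -25.1  42. ] [535.6 -24.2  40.7]
red (array([313.3, 248.7]), np.int32(94)) (array([245.3, 273.7]), np.int32(139)) [485.2 -35.5  44. ] [484.4 -35.8  42. ] [485.  -35.5  41.6]
mark (array([386.1, 206. ]), np.int32(33)) [ 592.2 -222.5   48. ]Traceback (most recent call last):
  File "<stdin>", line 8, in <module>
TypeError: 'NoneType' object is not subscriptable
```

Run:
```python
from h import *
np.set_printoptions(precision=1,suppress=True)
t=cv2.imread("pics/top0.png"); s=cv2.imread("pics/side0.png")
print(s[325:345,330:350,2])
P={}
for n,u,v in(("lineL",(327.5,203.5),(308,266.5)),("lineR",(376,192.5),(351,311)),("grip",(358,212.5),(309.5,288)),("mark",(387-.4,206.3),(339.5,331))):
    z=90 if n=="grip" else 48
    P[n]=plane("top",u,z)
    print(n,plane("top",u,z),plane("side",v,z),tri(u,v))
d=P["lineL"]-P["lineR"]; print("line heading",np.degrees(np.arctan2(-d[0],d[1])))
h=np.radians(12.9); ex=np.array([np.cos(h),np.sin(h),0]); ey=np.array([-np.sin(h),np.cos(h),0])
g=np.array([585.9,-12.4,44])
for n in P: print(n,(P[n]-g)@ex,(P[n]-g)@ey)
print("J",r.sense()["tcp_rot"])
for n in P: print(n, [r.look_for(x,"top")[:1] for x in("mark",)])
```

```text
[[102 100 101 102 102 101 106 121 152 125 102 100 100 101 101  95  88  64
   60  60]
 [ 97  99 102 102 103 110 138 181 187 186 130 105 104 102  98  88  89  87
   87  56]
 [ 99 100 103 108 124 152 184 187 188 187 186 130 104 103  92  87  91  88
   87  65]
 [100 101 103 126 180 187 186 186 187 187 188 171 121  95  89  91  92  91
   87  86]
 [100 103 103 132 177 186 186 188 187 187 187 187 173 121  93  90  91  90
   87  86]
 [100 100 105 101 140 182 187 187 187 186 187 186 187 171 119  95  90  88
   86  89]
 [102 102 105 100  98 164 185 187 189 187 187 187 187 186 171 114  92  90
   90  91]
 [103 102 103 100  99  95 166 187 187 186 188 187 188 187 187 155 112  93
   92  94]
 [104 102 100  99  99 101  95 163 185 187 188 188 187 187 186 184 140 100
   95  92]
 [103 100 101 100  98  99  99  91 164 186 186 187 187 186 177 153  99  92
   92  91]
 [100 100 106  99  98 100 100 100  94 165 186 186 186 175 120  95  89  90
   94  92]
 [ 99 101  93  98  99  99 100 100 100  98 168 175 167 105  93  96  90  91
   95  86]
 [103 103  75  96  99  98  99  98 100  99 123 115  93  93  93 108  94  92
   84 
[... 679 characters left out ...]
8 -198.4   48. ] [ 631.5 -196.2   48. ] [ 628.3 -198.1   52.1]
grip [ 568.1 -144.6   90. ] [ 568.7 -146.    90. ] [ 568.8 -145.    88.3]
mark [ 591.5 -223.8   48. ] [ 592.2 -224.3   48. ] [ 592.  -224.    47.5]
line heading 12.478640115802865
lineL 0.2186168346744393 -62.86456990568052
lineR -0.7212299972616028 -190.66099310002846
grip -46.89811438754018 -124.92604288813301
mark -41.75434786825065 -207.31623421564365
J [180.    0.  161.6]
lineL [[{'extent': [378.7, 204.6, 391.1, 209.9], 'conf': 0.66}]]
lineR [[{'extent': [378.7, 204.6, 391.1, 209.9], 'conf': 0.66}]]
grip [[{'extent': [378.7, 204.6, 391.1, 209.9], 'conf': 0.66}]]
mark [[{'extent': [378.7, 204.6, 391.1, 209.9], 'conf': 0.66}]]
```

```bash
cat >> h.py <<'E'
from scipy.spatial.transform import Rotation as Ro
def go(p,yaw,tilt0=True):
    s=r.sense(); R=Ro.from_euler("xyz",s["tcp_rot"],degrees=True); T=Ro.from_euler("xyz",[180,0,yaw],degrees=True)
    print("from",s["tool_pos"].round(1),s["tcp_rot"].round(2),"t",round(s["time"],2),"F",s["ft_force"].round(1),"gap",round(s["finger_gap"],1))
    print("shift m",R.inv().apply(np.array(p)-s["tool_pos"])/1000,"rot",(R.inv()*T).as_rotvec())
E
python3 - <<'E'
from h import *
np.set_printoptions(precision=4,suppress=True)
go([586,-12.4,90],102.9)
E
```

```text
from [189.2 569.4 231.3] [180.     0.   161.62] t 1.0 F [-0.4 -0.3 -0.4] gap 85.8
shift m [-0.56   -0.427   0.1413] rot [ 0.     -0.      1.0249]
```

```bash
python3 -m crank '[[[-0.03,-0.023,0.005,0,0,0.05],[-0.07,-0.053,0.015,0,0,0.15],[-0.115,-0.088,0.025,0,0,0.25],[-0.16,-0.122,0.04,0,0,0.35],[-0.205,-0.156,0.05,0,0,0.45],[-0.25,-0.191,0.06,0,0,0.55],[-0.295,-0.225,0.075,0,0,0.65],[-0.34,-0.259,0.085,0,0,0.75],[-0.385,-0.294,0.1,0,0,0.85],[-0.43,-0.328,0.11,0,0,0.95]]]' 1 40
python3 - <<'E'
from h import *
np.set_printoptions(precision=4,suppress=True)
go([586,-12.4,70],102.9)
E
```

```text
time: 2.25
tool_pos: [494.5, 120.8, 120.9]
tcp_rot: [180.0, -0.0, 107.0]
ft_force: [1.1, 0.8, 0.6]
finger_gap: 0.5
from [494.5 120.8 120.9] [179.98  -0.   106.99] t 2.25 F [1.1 0.8 0.6] gap 0.5
shift m [-0.1541  0.0485  0.0509] rot [ 0.0003 -0.0001  0.0714]
```

```bash
python3 -m crank '[[[-0.045,0.014,0.012,0,0,0.03],[-0.085,0.027,0.025,0,0,0.05],[-0.12,0.038,0.037,0,0,0.07],[-0.142,0.045,0.046,0,0,0.07],[-0.154,0.0485,0.051,0,0,0.0714],[-0.154,0.0485,0.051,0,0,0.0714],[-0.154,0.0485,0.051,0,0,0.0714]]]'
python3 - <<'E'
from h import *
np.set_printoptions(precision=4,suppress=True)
go([586,-12.4,45],102.9)
im,_=r.snapshot("side"); cv2.imwrite("pics/s1.png",cv2.resize(im[175:325,180:380],None,fx=4,fy=4))
E
```

```text
time: 3.12
tool_pos: [585.7, -11.5, 70.3]
tcp_rot: [180.0, -0.0, 102.9]
ft_force: [-0.9, 1.0, -0.1]
finger_gap: -0.2
from [585.7 -11.5  70.3] [179.97  -0.02 102.94] t 3.12 F [-0.9  1.  -0.1] gap -0.2
shift m [-0.001   0.      0.0253] rot [ 0.0004 -0.0003  0.0007]
```

View pics/s1.png

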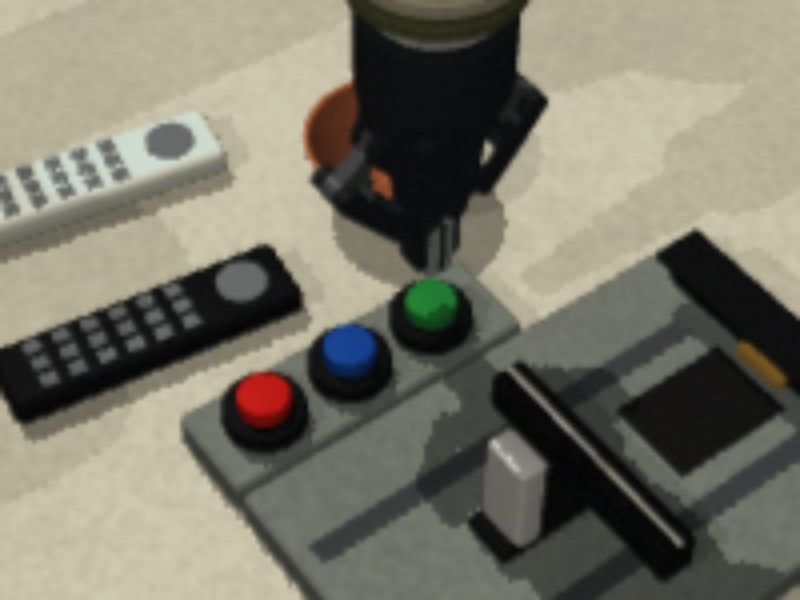

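The shut fingertips hang at about zoom (432,265), right above the green key at (432,303). Now I press it in two stages and watch the force.

```bash
python3 -m crank '[[[-0.001,0,0.012,0,0,0],[-0.001,0,0.022,0,0,0],[-0.001,0,0.028,0,0,0],[-0.001,0,0.031,0,0,0],[-0.001,0,0.032,0,0,0],[-0.001,0,0.032,0,0,0]]]'
```

```text
time: 3.92
tool_pos: [586.1, -12.3, 38.6]
tcp_rot: [180.0, -0.0, 103.0]
ft_force: [-2.9, 0.6, 4.5]
finger_gap: 0.0
```

```bash
python3 -m crank '[[[0,0,0.0008,0,0,0],[0,0,0.0015,0,0,0],[0,0,0.0015,0,0,0]]]'
```

```text
time: 4.3
tool_pos: [586.3, -12.4, 38.0]
tcp_rot: [179.9, -0.0, 103.0]
ft_force: [-5.8, 1.5, 9.8]
finger_gap: -0.0
```

The force has risen past the 5 N spring (9.8 N) with z at 38.0, so the key is bottomed. Next I lift and move to blue.

```bash
python3 -m crank '[[[0,0,-0.006,0,0,0],[0,0,-0.018,0,0,0],[0,0,-0.028,0,0,0],[0,0,-0.03,0,0,0],[0,0,-0.03,0,0,0]]]';  python3 - <<'E'
from h import *
np.set_printoptions(precision=4,suppress=True)
im,_=r.snapshot("side"); cv2.imwrite("pics/s2.png",cv2.resize(im[175:325,180:380],None,fx=4,fy=4))
go([535.5,-24.2,66],102.9)
E
```

```text
time: 4.92
tool_pos: [586.4, -12.4, 68.2]
tcp_rot: [179.9, 0.0, 103.0]
ft_force: [-0.6, 0.2, -0.5]
finger_gap: -0.0
from [586.1 -12.4  67.8] [179.95  -0.   102.95] t 4.97 F [0.8 0.3 0.7] gap 0.0
shift m [-0.0001 -0.052   0.0017] rot [ 0.0009 -0.0001  0.0009]
```

View pics/s2.png

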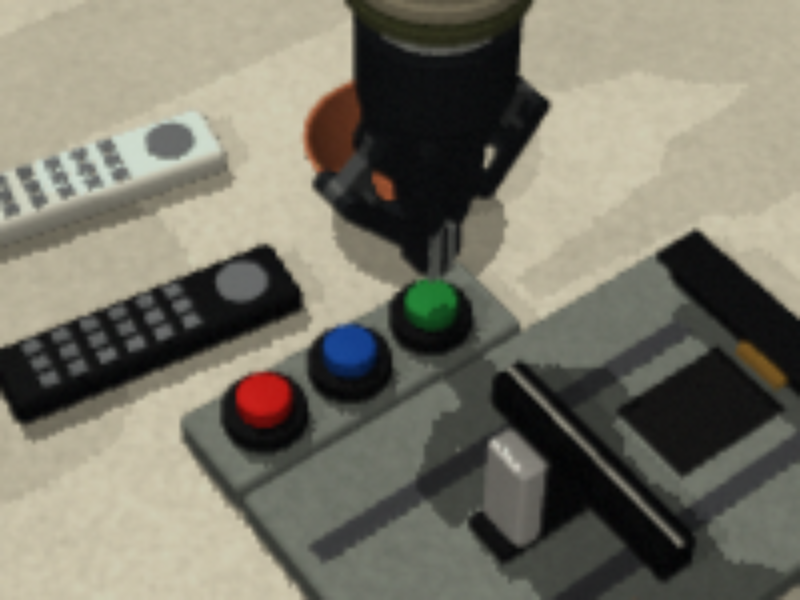

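The green key at (432,303) is up again, and the other keys and the shut jaw are unchanged.

```bash
python3 -m crank '[[[0,-0.02,0,0,0,0],[0,-0.04,0,0,0,0],[0,-0.05,0,0,0,0],[0,-0.052,0,0,0,0],[0,-0.052,0.01,0,0,0],[0,-0.052,0.02,0,0,0],[0,-0.052,0.027,0,0,0],[0,-0.052,0.03,0,0,0],[0,-0.052,0.031,0,0,0],[0,-0.052,0.031,0,0,0]]]'
```

```text
time: 6.22
tool_pos: [535.5, -23.9, 37.9]
tcp_rot: [180.0, -0.0, 103.0]
ft_force: [-7.7, 1.2, 15.2]
finger_gap: -0.1
```

Blue is bottomed at 15 N with z at 37.9. I lift clear, setting the fingers to a partial opening once they're up.

```bash
python3 -m crank '[[[0,0,-0.006,0,0,0],[0,0,-0.02,0,0,0],[0,0,-0.045,0,0,0],[0,0,-0.075,0,0,0],[0,0,-0.09,0,0,0],[0,0,-0.095,0,0,0]]]';  python3 - <<'E'
from h import *
np.set_printoptions(precision=4,suppress=True)
im,_=r.snapshot("side"); cv2.imwrite("pics/s3.png",cv2.resize(im[175:325,180:380],None,fx=4,fy=4))
go([568.6,-145,128],102.9)
E
```

```text
time: 6.98
tool_pos: [536.1, -24.0, 134.0]
tcp_rot: [179.9, 0.0, 103.0]
ft_force: [-0.0, -0.4, 0.9]
finger_gap: -0.0
from [535.9 -24.  133.8] [179.92   0.   102.96] t 7.03 F [0.5 0.2 0.2] gap 0.5
shift m [-0.1252  0.0047  0.0058] rot [0.0014 0.0001 0.0011]
```

View pics/s3.png

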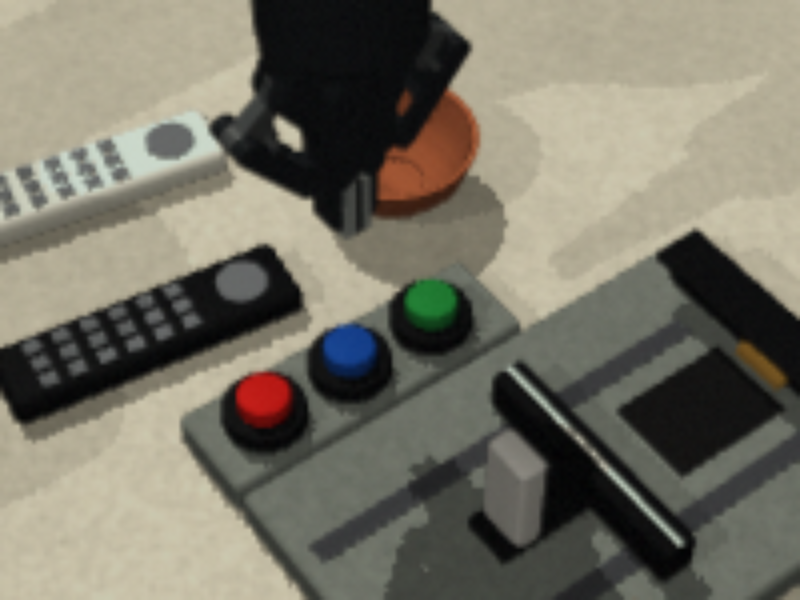

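All three keys are up and the jaw is still shut. I move above the grip and open to about 32 mm.

```bash
python3 -m crank '[[[-0.03,0.001,0,0,0,0],[-0.07,0.003,0.002,0,0,0],[-0.105,0.004,0.004,0,0,0],[-0.12,0.0047,0.006,0,0,0],[-0.125,0.0047,0.006,0.001,0,0.001],[-0.125,0.0047,0.006,0.001,0,0.001]]]' 0.62;  python3 - <<'E'
from h import *
np.set_printoptions(precision=4,suppress=True)
for c in("side","top"):
    im,_=r.snapshot(c); y,x=(200,220) if c=="side" else (130,260); cv2.imwrite(f"pics/{c}4.png",cv2.resize(im[y:y+150,x:x+200],None,fx=4,fy=4))
go([568.6,-145,49],102.9)
E
```

```text
time: 7.78
tool_pos: [568.2, -144.1, 127.2]
tcp_rot: [-180.0, -0.0, 102.9]
ft_force: [-0.2, 0.3, 0.1]
finger_gap: 32.7
from [ 568.4 -143.7  127.7] [179.99  -0.02 102.96] t 7.88 F [0.5 0.6 0.4] gap 32.4
shift m [-0.0013 -0.0001  0.0787] rot [ 0.0002 -0.0004  0.001 ]
```

View pics/side4.png

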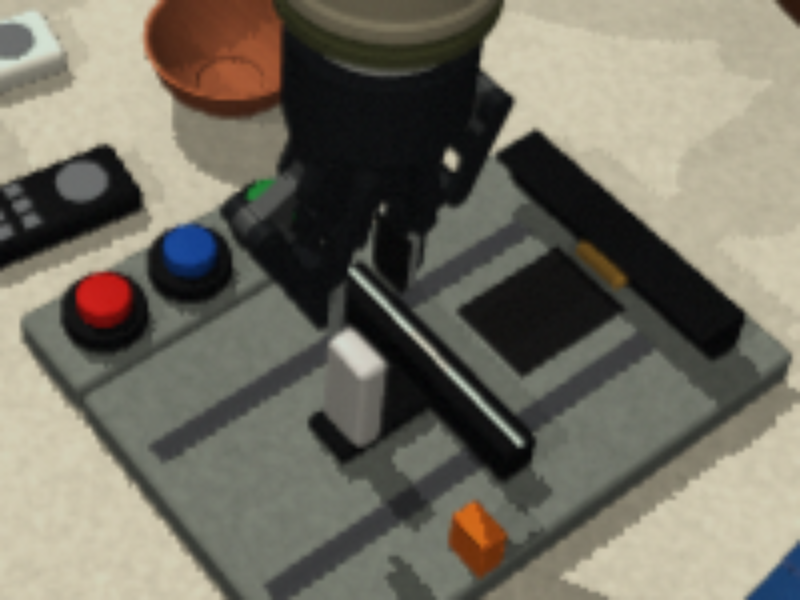

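The fingers straddle the grip (zoom 360,345) along the cradle's x, at the tips (325,320) and (400,285). I descend.

```bash
python3 -m crank '[[[-0.0005,0,0.012,0,0,0],[-0.001,0,0.025,0,0,0],[-0.0013,0,0.036,0,0,0],[-0.0013,0,0.046,0,0,0],[-0.0013,0,0.05,0,0,0]]]';python3 - <<'E'
from h import *
np.set_printoptions(precision=4,suppress=True)
im,_=r.snapshot("side"); y,x=(200,220); cv2.imwrite(f"pics/side5.png",cv2.resize(im[y:y+150,x:x+200],None,fx=4,fy=4))
go([568.6,-145,49],102.9)
E
```

```text
time: 8.5
tool_pos: [568.1, -144.8, 76.4]
tcp_rot: [-179.9, -0.1, 103.0]
ft_force: [0.9, -0.6, 1.3]
finger_gap: 32.4
from [ 568.1 -144.8   76.4] [-179.93   -0.07  102.95] t 8.55 F [-0.2  0.2  0.4] gap 32.3
shift m [-0.0003  0.0005  0.0274] rot [-0.0011 -0.0012  0.0009]
```

View pics/side5.png

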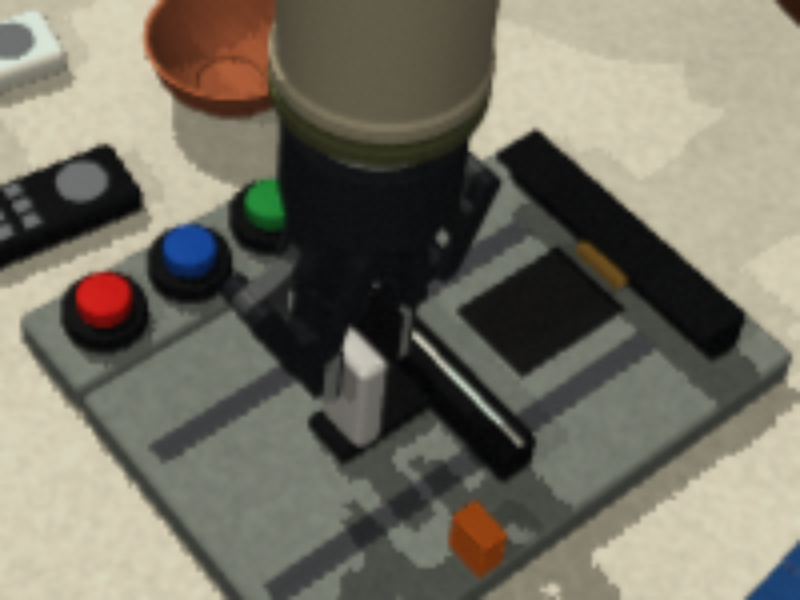

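The grip sits between the pads with no contact force. I go down to 50 mm and then close.

```bash
python3 -m crank '[[[0,0.0003,0.008,0,0,0],[0,0.0005,0.016,0,0,0],[0,0.0005,0.022,0,0,0],[0,0.0005,0.0265,0,0,0],[0,0.0005,0.0265,0,0,0]]]' && python3 -m crank '[[[0,0,0,0,0,0],[0,0,0,0,0,0],[0,0,0,0,0,0],[0,0,0,0,0,0]]]' 1 60;python3 - <<'E'
from h import *
np.set_printoptions(precision=4,suppress=True)
im,_=r.snapshot("side"); y,x=(200,220); cv2.imwrite(f"pics/side6.png",cv2.resize(im[y:y+150,x:x+200],None,fx=4,fy=4))
im,_=r.snapshot("top"); y,x=(130,260); cv2.imwrite(f"pics/top6.png",cv2.resize(im[y:y+150,x:x+200],None,fx=4,fy=4))
go([568.6,-145,49],102.9)
E
```

```text
time: 9.18
tool_pos: [568.2, -144.5, 49.4]
tcp_rot: [-179.9, -0.1, 103.0]
ft_force: [0.4, 0.8, 0.2]
finger_gap: 32.4
time: 9.68
tool_pos: [568.8, -144.6, 49.8]
tcp_rot: [-180.0, -0.1, 103.0]
ft_force: [4.6, 0.3, 0.2]
finger_gap: 15.1
from [ 568.7 -144.6   49.9] [-179.95   -0.07  102.96] t 9.78 F [4.2 0.8 1.9] gap 15.2
shift m [-0.0003 -0.0002  0.0009] rot [-0.0008 -0.0012  0.001 ]
```

View pics/side6.png

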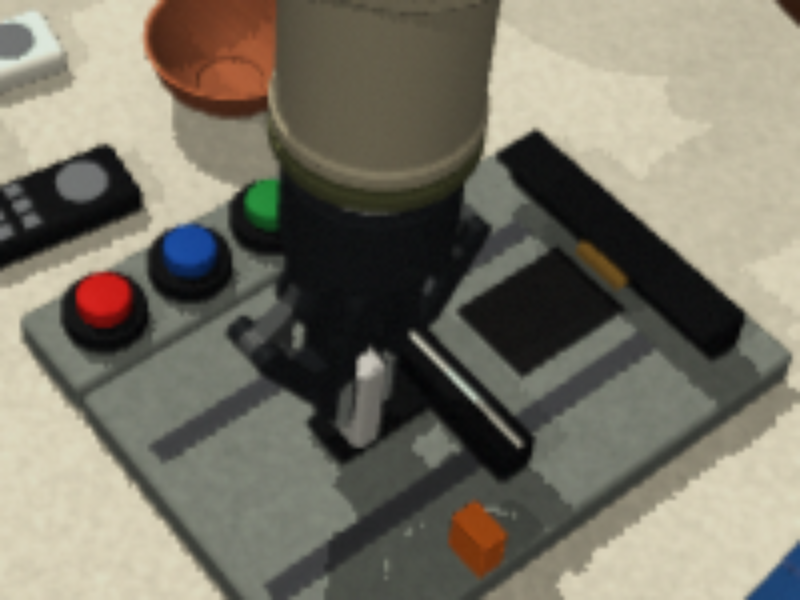

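View pics/top6.png

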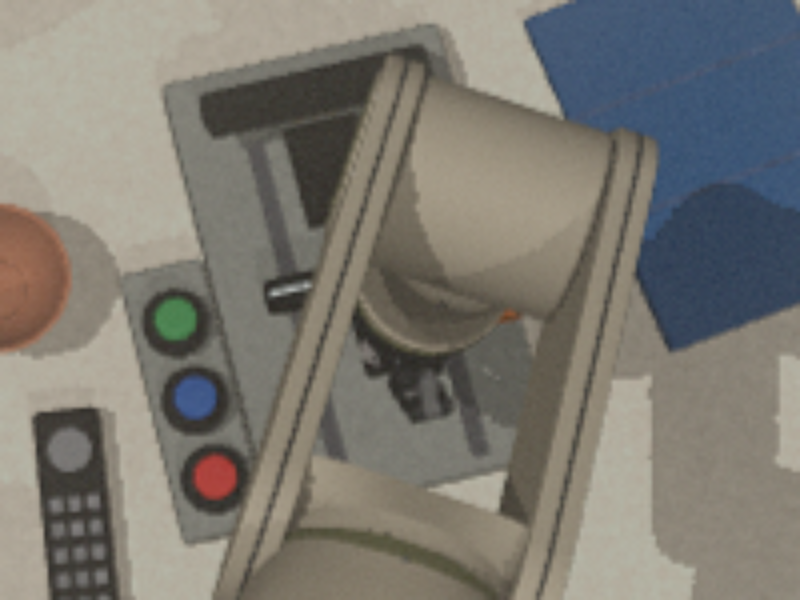

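The plate is held (gap 15 mm, with the spring force felt). Pull 41.5 mm along −tool y, then check against the mark in the side view.

```bash
python3 -m crank '[[[0,-0.004,0,0,0,0],[0,-0.01,0,0,0,0],[0,-0.017,0,0,0,0],[0,-0.024,0,0,0,0],[0,-0.031,0,0,0,0],[0,-0.037,0,0,0,0],[0,-0.0405,0,0,0,0],[0,-0.0415,0,0,0,0],[0,-0.0415,0,0,0,0]]]';python3 - <<'E'
from h import *
np.set_printoptions(precision=4,suppress=True)
im,_=r.snapshot("side"); cv2.imwrite("pics/side7.png",im); cv2.imwrite(f"pics/side7z.png",cv2.resize(im[270:370,270:400],None,fx=6,fy=6,interpolation=cv2.INTER_CUBIC))
print(r.landmark_of("jaw_pointer","side")[:2],r.landmark_of("mark","side")[:1],r.look_for("mark","side")[:1])
im,_=r.snapshot("top"); cv2.imwrite("pics/top7.png",im); cv2.imwrite(f"pics/top7z.png",cv2.resize(im[150:250,300:430],None,fx=6,fy=6,interpolation=cv2.INTER_CUBIC))
go([568.6,-145,49],102.9)
E
```

```text
time: 10.9
tool_pos: [528.2, -153.9, 49.9]
tcp_rot: [180.0, -0.1, 102.9]
ft_force: [7.7, 0.9, -3.5]
finger_gap: 15.4
[{'pixel': [332.9, 322.6], 'conf': 0.91}] [{'pixel': [340.4, 341.4], 'conf': 0.51}] [{'extent': [333.9, 328.5, 346.1, 345.1], 'conf': 0.58}]
from [ 528.3 -153.9   49.9] [180.    -0.06 102.95] t 11.15 F [ 7.2  1.  -3.5] gap 15.4
shift m [-0.0003  0.0412  0.0009] rot [ 0.0001 -0.0011  0.0008]
```

View pics/side7z.png

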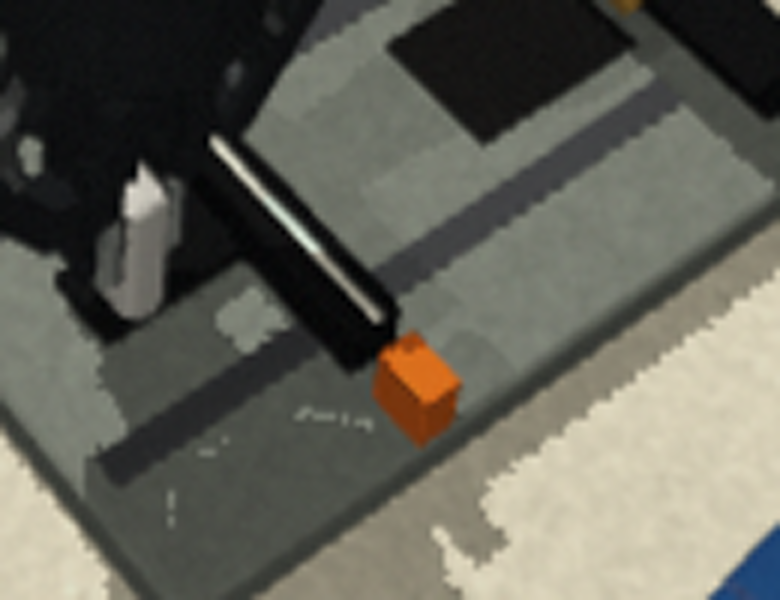

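View pics/top7z.png

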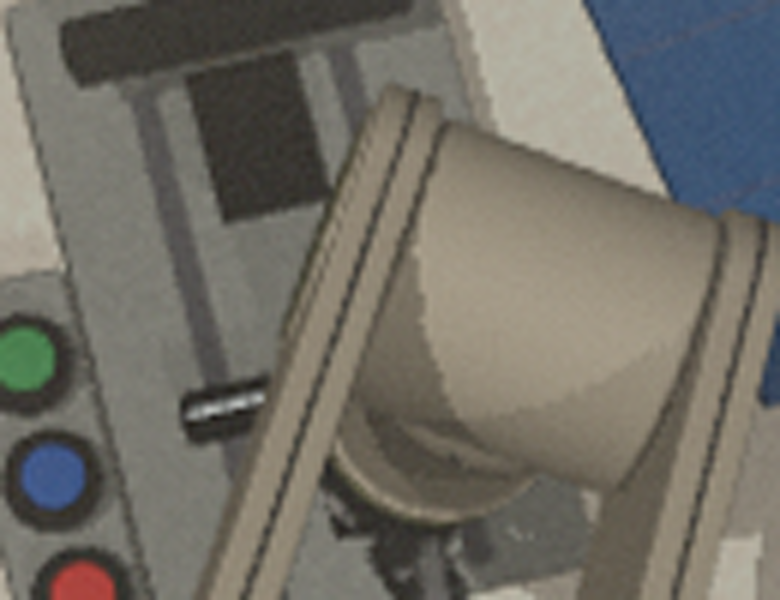

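Run:
```python
from h import *
np.set_printoptions(precision=1,suppress=True)
s=cv2.imread("pics/side7.png"); k=s[270:370,270:400].astype(float)
h=np.radians(12.9); ex=np.array([np.cos(h),np.sin(h),0]); ey=np.array([-np.sin(h),np.cos(h),0])
# mark top: bright orange pixels
B,G,R=[s[...,i].astype(int) for i in range(3)]
m=((R>150)&(B<70)).astype(np.uint8); m[:318]=0; m[355:]=0; m[:,:325]=0; m[:,352:]=0
v,u=np.nonzero(m); 
P=np.array([plane("side",(a,b),48) for a,b in zip(u,v)]); c=P.mean(0)
q=(P-c)@np.c_[ex,ey]; print("mark top px",len(u),u.mean(),v.mean(),c,"ext",q.min(0),q.max(0))
# white line pixels
w=((R>140)&(B>110)).astype(np.uint8); w[:292]=0; w[326:]=0; w[:,:303]=0; w[:,337:]=0
v,u=np.nonzero(w); ok=np.abs(v-(293.3+(u-305.8)*1.092))<4; v,u=v[ok],u[ok]
L=np.array([plane("side",(a,b),48) for a,b in zip(u,v)]); d=(L-c)@np.c_[ex,ey]
print("line n",len(u)); f=np.polyfit(d[:,1],d[:,0],1); print("slope deg",np.degrees(np.arctan(f[0])),"mean dx",d[:,0].mean(),"end y",d[:,1].min(),"dx at end",np.polyval(f,d[:,1].min()),"at mark",f[1])
```

```text
mark top px 78 339.6923076923077 331.15384615384613 [ 592.4 -224.7   48. ] ext [-6.5 -9.8] [ 6.6 10.7]
line n 49
slope deg 0.17070277844121262 mean dx 0.9651280170321614 end y 22.097154469973194 dx at end 0.8330808667927564 at mark 0.7672460556344276
```

The line is within about 1 mm of the mark's centre. I add 0.8 mm and hold to check that nothing slips.

```bash
python3 -m crank '[[[0,-0.0008,0,0,0,0],[0,-0.0008,0,0,0,0],[0,-0.0008,0,0,0,0],[0,-0.0008,0,0,0,0],[0,-0.0008,0,0,0,0],[0,-0.0008,0,0,0,0],[0,-0.0008,0,0,0,0],[0,-0.0008,0,0,0,0]]]';python3 - <<'E'
from h import *
im,_=r.snapshot("side"); cv2.imwrite("pics/side8.png",im); cv2.imwrite(f"pics/side8z.png",cv2.resize(im[220:370,220:420],None,fx=4,fy=4,interpolation=cv2.INTER_CUBIC))
s=im; h=np.radians(12.9); ex=np.array([np.cos(h),np.sin(h),0]); ey=np.array([-np.sin(h),np.cos(h),0])
B,G,R=[s[...,i].astype(int) for i in range(3)]
w=((R>140)&(B>110)).astype(np.uint8); w[:292]=0; w[326:]=0; w[:,:303]=0; w[:,337:]=0
v,u=np.nonzero(w); ok=np.abs(v-(293.3+(u-305.8)*1.092))<4; v,u=v[ok],u[ok]
L=np.array([plane("side",(a,b),48) for a,b in zip(u,v)])-np.array([592.4,-224.7,48]); print((L@ex).mean(),len(u))
E
```

```text
time: 12.15
tool_pos: [527.6, -154.1, 49.9]
tcp_rot: [179.9, -0.1, 102.9]
ft_force: [7.5, 1.2, -3.3]
finger_gap: 15.6
0.44797680502505527 45
```

View pics/side8z.png

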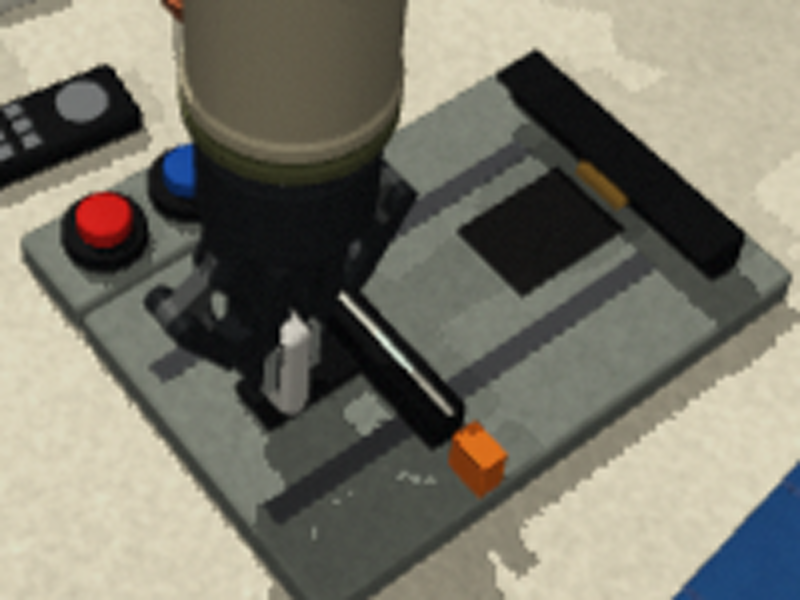

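The line's end at zoom (455,410) points at the mark's middle (478,445), about 0.4 mm off. The grip is held and the keys in view are up.

Run:
```python
from bench import r
print(r.hand_in()); s=r.sense(); print(s["time"],s["tool_pos"],s["finger_gap"],s["ft_force"])
```

```text
the job is handed in; nothing more can be done
None
the job is handed in; nothing more can be done
```

The cradle is ready for the tablet, and I handed the job in at about 12.2 s, still holding the jaw at the orange mark.

- **Keys:** I pressed green first, then blue, each with shut fingers down to a tool height of about 38 mm. The force went well past the 5 N spring (about 10 N on green, 15 N on blue), so both bottomed. The pictures after each press showed the keys back up. I never touched the red key, and the jaw stayed shut during both presses.
- **Jaw:** I gripped the upright plate at 60 N (finger gap about 15 mm) and pulled the jaw out about 42 mm. In the last side view the white line is about 0.4 mm from the mark's centre, against the 7 mm allowed. It held for 1 s with no slip, at a wrist force of about 8 N.
- **Other objects:** The arm stayed clear of the tablet, remotes and bowl.

**Limits of the checks:**
- The trained networks placed the keys several pixels off in the top view, so I used colour measurements instead.
- The arm hid the mark from the top camera during the pull, so the final check comes from the side camera alone.
- In that last picture the green key was hidden by the gripper. Earlier pictures showed it up.

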